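# Unstack reagent packs into their docks beside the analyser

### The job

Reagent packs have come from the cooler partly stacked. Take the stack apart and put every pack in the dark steel dock that matches its shape and size: the square tub in the square dock, the large round pot in the large round dock, the oblong cartridge in the oblong dock and the small vial in the small round dock, each upright and flat on the dock's floor inside its rim. Keep the packs upright on the way, and leave the beaker and the specimen jar standing where they are.

Things in the scene. Friction and masses are not known exactly. Their poses are not given: they have to be found in the camera images.
- square_tub: Closed white plastic tub with a flat grey-rimmed lid, 60 x 60 mm, 38 mm high, about 0.16 kg. Origin at the centre of the underside, z up. x and y square to its sides. It stands on a 3 mm cork mat (96 mm square), either under the cartridge and the vial as the foot of the stack, or alone on a second mat.
- round_pot: Closed white plastic pot with a flat grey-rimmed lid, 62 mm diameter, 38 mm high, about 0.15 kg. Origin at the centre of the underside, z up. It stands on a 3 mm cork mat (96 mm square), either under the cartridge and the vial as the foot of the stack, or alone on a second mat.
- cartridge: Closed white plastic oblong cartridge, 50 mm along its x by 34 mm along its y, 32 mm high, flat grey-rimmed top, about 0.08 kg. Origin at the centre of the underside, z up. It lies loose on the square tub or on the round pot, whichever is the foot of the stack, and carries the vial.
- vial: Small white vial with a grey-rimmed cap, 26 mm diameter, 32 mm high, about 0.04 kg. Origin at the centre of the underside, z up. It stands loose on the cartridge, at the top of the stack.
- square_dock: Dark steel tray for the square tub: 76 x 76 mm inside, 84 x 84 mm outside, flat 4 mm floor, 4 mm thick rim whose top is 10 mm above the bench (6 mm above the floor). Fixed to the bench, empty at the start. Origin at the centre of its underside on the bench, z up. x and y square to its sides.
- round_dock: Large round dark steel tray for the round pot: 78 mm inside diameter, 86 mm outside, flat 4 mm floor, 4 mm thick rim whose top is 10 mm above the bench (6 mm above the floor). Fixed to the bench, empty at the start. Origin at the centre of its underside on the bench, z up.
- oblong_dock: Oblong dark steel tray for the cartridge: inside 66 mm along its x by 50 mm along its y, outside 74 x 58 mm, flat 4 mm floor, 4 mm thick rim whose top is 10 mm above the bench (6 mm above the floor). Fixed to the bench, empty at the start. Origin at the centre of its underside on the bench, z up.
- small_dock: Small round dark steel tray for the vial: 42 mm inside diameter, 50 mm outside, flat 4 mm floor, 4 mm thick rim whose top is 10 mm above the bench (6 mm above the floor). Fixed to the bench, empty at the start. Origin at the centre of its underside on the bench, z up.
- beaker: Clear glass beaker, open, 44 mm diameter, 55 mm high, loose, about 0.09 kg; not to be disturbed. Origin at the centre of the underside, z up.
- specimen_jar: Amber glass jar with a steel cap, 38 mm diameter, 52 mm high, loose, about 0.09 kg; not to be disturbed. Origin at the centre of the underside, z up.
Mind the look-alikes: they are no part of the job. Leave any pink or red look-alike of the vial alone.

How it is judged:
At the end, for the whole second after the job is handed in: Every pack is released and at rest in its own dock: centre within 13 mm (tub, cartridge) or 10 mm (pot, vial) of the dock's centre, underside on the dock's floor (1 to 6.5 mm above the dock's origin), upright within 0.05 rad (horizontal distance between square_tub and square_dock below 0.013 m and z of square_tub in the frame of square_dock between 0.001 and 0.0065 m and angle between each of square_tub, round_pot, cartridge, vial's own z axis and vertical below 0.05 rad and linear speed of each of square_tub, round_pot, cartridge, vial below 0.02 m/s and angular speed of each of square_tub, round_pot, cartridge, vial below 0.2 rad/s and horizontal distance between round_pot and round_dock below 0.01 m and z of round_pot in the frame of round_dock between 0.001 and 0.0065 m and horizontal distance between cartridge and oblong_dock below 0.013 m and z of cartridge in the frame of oblong_dock between 0.001 and 0.0065 m and horizontal distance between vial and small_dock below 0.01 m and z of vial in the frame of small_dock between 0.001 and 0.0065 m); the robot touches nothing.
It fails at once if a pack is tipped by more than 0.7 rad (angle between any of square_tub, round_pot, cartridge, vial's own z axis and vertical above 0.7 rad).
It fails at once if the beaker or the specimen jar is shifted more than 20 mm or tipped more than 0.3 rad (distance of any of beaker, specimen_jar from where it was at the start of the episode above 0.02 m or angle between any of beaker, specimen_jar's own z axis and vertical above 0.3 rad).
It also fails if it takes over 125 s, if anything falls off the work surface, if the arm or the gripper's body presses on something with over 40 N, if the wrist force passes 120 N, or if a joint passes its speed limit or range.

### The arm

A 6-joint arm with a two-finger parallel gripper is mounted at the origin on the work surface. World frame = base frame: x ahead of the robot, y to its left, z up, the work surface at z = 0. Lengths are in m, angles in rad, forces in N, time in s.
With the tool pointing down it reaches from about 0.35 to 0.85 m from the base axis. Payload 8.1 kg.
Tool frame: the origin (TCP) lies midway between the tips of the shut fingers; the grasp point (between the pads) lies 19 mm behind it; z points along the fingers, y is the line along which they close (so a half turn about z gives the same grasp; the last joint's range is limited). The gripper opens to 85 mm and grips with 20 to 120 N. Pads are 22 mm wide; open, the fingers measure 114 mm over their backs; the gripper's body (76 mm by 85 mm) begins 54 mm behind the grasp point. The pads swing forward as they close: fully open they stand 13 mm farther back than shut.
Start: joints at [1.033, 0.13, 1.488, -0, 1.523, -0.085], TCP at [0.262, 0.54, 0.231] pointing down, gripper open.
Joint ranges: [-2.96, 2.96], [-0.89, 2.26], [0.02, 2.5], [-1.34, 4.48], [0, 2.73], [-2.66, 2.66]. Speed limits (rad/s): [2.39, 2.39, 2.79, 3.14, 3.14, 3.14].

### API

Orientations are given as [roll, pitch, yaw] about the fixed x, y, z axes, in that order (R = Rz(yaw) Ry(pitch) Rx(roll)).
In Python, from workcell import ctrl, eyes gives the robot as it stands.
- The arm moves only by the tool apply_moves, never from a script. Its argument "plan" is a list of rows, each a list of 2 entries, a list of its own where there are three numbers: the shift along the tool's x, y, z as a fraction of full scale, then the turn, a rotation vector about the tool's x, y, z as a fraction of full scale. In form: [[[tx, ty, tz], [ax, ay, az]], ...]. A call has 1 to 12 rows; each row shifts and turns the commanded pose from where the row before left it, along the tool's axes as they then stand; what a row does not reach is not made up. Full scale, the value 1, is 0.5 m for a shift and 2 rad for a turn. A row lasts 1/12 s, in which the tool goes at most 41.7 mm and 7.16 degrees, less where a joint would pass 70% of its speed; a pose out of reach is approached as far as the arm can. A call with a number of a shift or a turn outside -1 to 1 is refused whole. A call with a gripper value outside its range is refused whole. "gripper" is the opening, from -1 (shut) to 1 (fully open), so that 0 is half open, set as the call begins (left out, the last holds). The fingers move at their own pace and stop on an object; the grip force is fixed at half the most. Time passes only in rows, so rows that do not move let the fingers close. It gives the time, the measured TCP pose, the force, the opening and the grip force at its end, in the units of the state.
- ctrl.observe(): the state, without advancing time (a new reading comes with each control period).
- eyes.camera(name): name is "side" or "top"; returns a dict with "pixels" (420x560x3 uint8, blue, green, red), "z_map" (420x560 float32, m along the optical axis (not along the pixel's ray), 0 where there is no reading), "camera_matrix" (3x3 intrinsics, pixels), "view" (4x4, takes a point from world to camera coordinates). Camera axes: x right, y up, looking along -z (the intrinsics and any distortion apply to the point x, -y, -z); pixel columns grow to the right and rows downward; lengths in m; the calibration is good to about 2 mm. A picture is of the moment at which its call begins.
- ctrl.close_job(): hands the job in; it is judged then, once.
The state is a dict: "time": time; "q": joint angles; "dq": joint speeds; "joint_efforts": joint torques, N m; "tool_pos": TCP position; "tcp_rot": TCP orientation; "wrist_force": force on the tool from outside, world axes, zero at the start; "torque": the same for the moment, N m; "grip_width": finger opening in m; "finger_force": force on a finger pad.
Only numpy, scipy, OpenCV 4.12 (cv2) and the standard library are available. Lean on these libraries where they do the work, as an engineer would, in place of code of your own. Each camera call takes 0.05 s, during which the arm holds its last target. There are 200 camera calls.

## Working session

There is one attempt and no reset: what is moved stays moved. The work goes in short steps, Python scripts to look and compute and a tool call to move; the robot and the scene stay as the last step left them, time stands still between calls to the robot, and variables do not carry over. Pictures are saved under pics/ and viewed, at most 14 in all, crops included, and the job is handed in when it is done.

Besides the shell and the picture viewer there is one more tool, called as name(argument=value, ...) on one line, values as JSON. apply_moves: Moves the arm, as the interface text tells. Its arguments: {"type":"object","properties":{"plan":{"type":"array"},"gripper":{"type":"number"}},"required":["plan"]}

```bash
mkdir -p pics; ls; cat > h.py <<'E'
import numpy as np, cv2
from workcell import ctrl, eyes
def cloud(c):
    z=c["z_map"]; K=c["camera_matrix"]; v,u=np.mgrid[:z.shape[0],:z.shape[1]]
    x=(u-K[0,2])/K[0,0]*z; y=(v-K[1,2])/K[1,1]*z
    P=np.stack([x,-y,-z,np.ones_like(z)],-1)@np.linalg.inv(c["view"]).T
    return P[...,:3]
E
python3 - <<'E'
from h import *
print(ctrl.observe())
for n in ("top","side"):
    c=eyes.camera(n); cv2.imwrite(f"pics/{n}0.png",c["pixels"]); np.savez(f"{n}0.npz",**c)
    print(n,c["camera_matrix"],c["view"], (c["z_map"]>0).mean())
E
```

```text
pics
{'time': 0.0, 'q': array([ 1.03263077e+00,  1.31204085e-01,  1.48928811e+00,  1.20173586e-05,
        1.52302274e+00, -8.53924837e-02]), 'dq': array([-0.00101933, -0.00070245, -0.00116135,  0.00103623,  0.00116242,
        0.00132067]), 'joint_efforts': array([ 3.23060622e-04, -5.69400179e+01, -5.00548804e+01,  2.98228292e-05,
        1.44785739e-02,  6.09049084e-05]), 'tool_pos': array([0.26215781, 0.53906931, 0.23021396]), 'tcp_rot': array([-3.13967840e+00, -1.75907923e-04,  2.68881883e+00]), 'wrist_force': array([ 0.40322043,  0.93830377, -0.00988454]), 'torque': array([-0.00366775,  0.00228619, -0.07521556]), 'finger_force': 0.0, 'grip_width': 0.08575472958702121}
top [[488.77449947   0.         274.84443011]
 [  0.         488.77449947 212.35002316]
 [  0.           0.           1.        ]] [[ 0.02009272 -0.99971335 -0.01301907  0.01461467]
 [ 0.99722826  0.01910634  0.07190785 -0.58762561]
 [-0.07163849 -0.01442781  0.99732631 -1.1933695 ]
 [ 0.          0.          0.          1.        ]] 0.9961479591836735
side [[386.05243418   0.         274.01042361]
 [  0.         386.05243418 207.83858989]
 [  0.           0.           1.        ]] [[-0.74832683 -0.66327987 -0.00817143  0.44437448]
 [ 0.36740264 -0.42470539  0.82743014 -0.27790809]
 [-0.55228821  0.61618596  0.56150921 -0.47216779]
 [ 0.          0.          0.          1.        ]] 0.9959056122448979
```

View pics/top0.png

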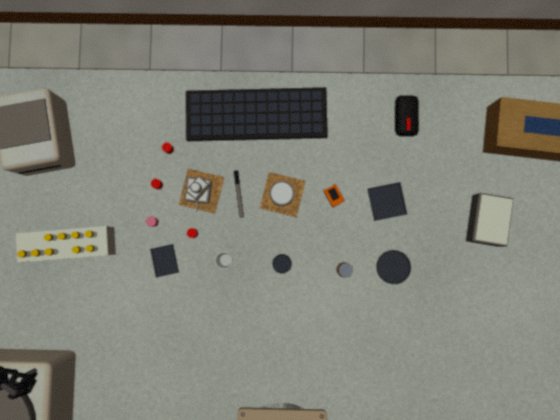

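View pics/side0.png

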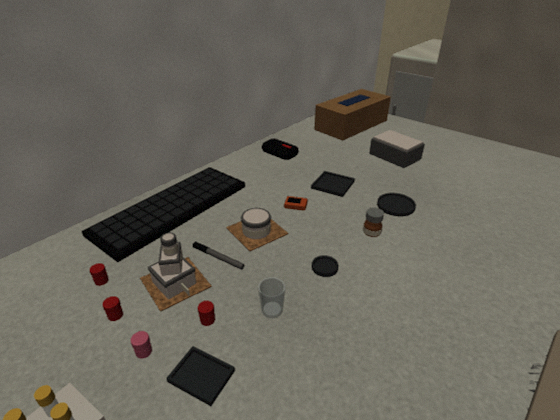

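The top view shows the stack (tub, cartridge, vial) on a mat at about (203,190) and the pot on its mat at (282,194). The docks are oblong (164,261), small (282,263), square (387,201) and large round (393,267). The beaker is at (224,260), the jar at (345,270), and the red and pink decoys are on the left.

```bash
cat >> h.py <<'E'
def ray(c,uv,z):
    K=c["camera_matrix"]; Vi=np.linalg.inv(c["view"]); uv=np.atleast_2d(uv).astype(float)
    d=np.stack([(uv[:,0]-K[0,2])/K[0,0],-(uv[:,1]-K[1,2])/K[1,1],-np.ones(len(uv))],1)@Vi[:3,:3].T
    o=Vi[:3,3]; return (o+d*((z-o[2])/d[:,2])[:,None])[:,:2]
def rect(P): # metres -> centre,size,angle
    (c,s,a)=cv2.minAreaRect((P*1000).astype(np.float32)); return np.round(c,1),np.round(s,1),round(a,1)
def comps(c,mask,z,box,amin=30):
    """outlines of mask comps inside pixel box, on plane z"""
    m=np.zeros(mask.shape,np.uint8); u0,v0,u1,v1=box; m[v0:v1,u0:u1]=mask[v0:v1,u0:u1]
    n,l,st,_=cv2.connectedComponentsWithStats(m)
    for i in range(1,n):
        if st[i,4]>=amin:
            v,u=np.nonzero(l==i); P=ray(c,np.c_[u,v],z)
            print(" px",round(u.mean()),round(v.mean()),"n",len(u),"mean",np.round(P.mean(0)*1000,1),"rect",*rect(P))
E
python3 - <<'E'
from h import *
t=dict(np.load("top0.npz")); P=cloud(t); Z=P[...,2]
print("bench z",np.median(Z[290:340,200:400]), Z[290:340,200:400].std())
g=t["pixels"].max(2)
print("docks"); comps(t,g<60,0.008,(140,170,420,300),100)
for lo,hi in((.095,.115),(.06,.085),(.03,.05)):
    print(lo,hi); comps(t,(Z>lo)&(Z<hi),(lo+hi)/2,(140,130,420,300),20)
s=dict(np.load("side0.npz")); S=cloud(s)
for lo,hi in((.095,.115),(.064,.080),(.033,.046)):
    m=(S[...,2]>lo)&(S[...,2]<hi)
    m&=(s["pixels"].astype(int).max(2)-s["pixels"].min(2)<60)
    print("side",lo); comps(s,m,{.095:.105,.064:.073,.033:.041}[lo],(130,190,320,330),20)
a=cv2.resize(t["pixels"][160:300,140:420],None,fx=2.8,fy=2.8,interpolation=2)
b=cv2.resize(s["pixels"][190:330,120:330],None,fx=3.2,fy=3.2,interpolation=2)[:,:]
cv2.imwrite("pics/a.png",a);cv2.imwrite("pics/b.png",b)
E
```

```text
bench z -4.943263402756859e-05 0.07386870439333093
docks
 px 387 201 n 983 mean [ 622.2 -254.3] rect [ 622.4 -254.1] [77.3 81.2] 12.4
 px 164 260 n 587 mean [462.9 300.8] rect [463.  300.9] [67.3 54.4] 13.5
 px 393 267 n 840 mean [ 458.8 -270.5] rect [ 459.  -269.9] [76.6 79.5] 1.2
 px 282 263 n 243 mean [461.2   6.9] rect [461.6   7.1] [42.4 41.8] 19.5
0.095 0.115
 px 195 187 n 100 mean [637.1 212.2] rect [636.8 211.9] [23.6 23.3] 1.8
0.06 0.085
 px 198 188 n 205 mean [638.7 211.6] rect [639.3 213.5] [36.  49.7] 50.7
0.03 0.05
 px 411 131 n 21 mean [ 793.6 -305.2] rect [ 791.  -304.8] [10.  27.1] 1.0
 px 166 147 n 67 mean [743.6 298.8] rect [743.8 298.6] [23.7 23.2] 28.2
 px 189 181 n 66 mean [658.3 239.2] rect [658.  242.3] [16.8 36.5] 51.1
 px 155 183 n 71 mean [652.4 323.3] rect [652.5 323.4] [23.5 23.1] 64.6
 px 208 181 n 29 mean [660.2 192.9] rect [661.3 192.7] [22.9  9.8] 51.4
 px 281 193 n 491 mean [633.8  11.6] rect [633.8  11.7] [59.2 58.9] 1.0
 px 198 197 n 184 mean [619.6 214.8] rect [624.6 219.3] [39.5 61.6] 1.7
 px 150 221 n 62 mean [559.  330.9] rect [557.6 330.3] [22.1 22.2] 1.1
 px 191 233 n 67 mean [532.2 230. ] rect [532.6 229.8] [22.  24.5] 1.1
 px 219 261 n 35 mean [465.3 159.6] rect [465.5 156.8] [36.3 21.7] 13.7
side 0.095
 px 169 239 n 184 mean [631.9 215.1] rect [632.2 214.9] [24. 36.] 55.2
side 0.064
 px 170 256 n 330 mean [628.3 221.2] rect [634.3 217.4] [34.2 58.1] 53.0
side 0.033
 px 256 217 n 480 mean [629.1  14.6] rect [629.5  14.9] [61.6 66.6] 40.9
 px 172 273 n 548 mean [625.3 226.1] rect [633.7 219.4] [61.5 65.2] 83.7
 px 272 286 n 136 mean [476.5 137.1] rect [475.7 137.6] [35.6 20. ] 41.1
 px 272 301 n 127 mean [455.7 160.3] rect [456.5 158.5] [38.2 21.8] 44.3
```

View pics/a.png

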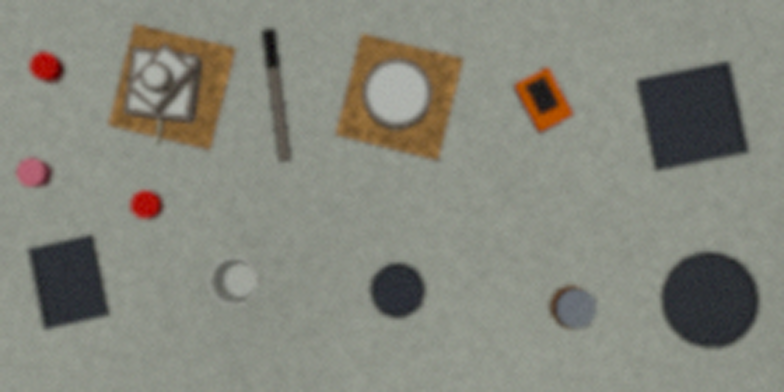

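View pics/b.png

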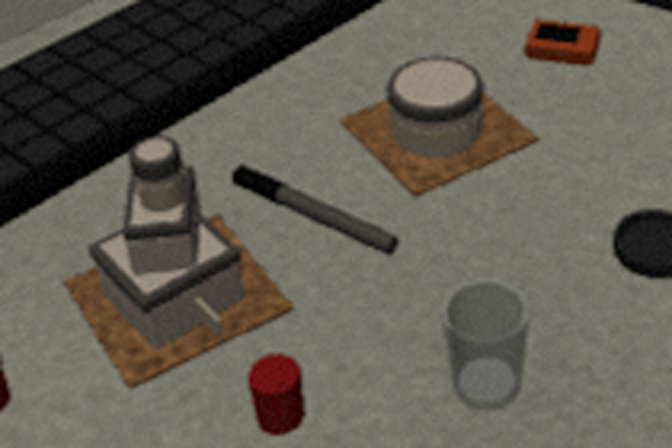

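The crops show the cartridge lying at about -39° on a nearly square-on tub, with the vial towards its upper left. I'll refine the tub angle and write a helper that turns targets into tool-axis moves.

```bash
cat >> h.py <<'E'
def go(x,y,z,toolydeg=None):
    """turn needed, then shift in tool axes (fractions) after the turn; x,y,z mm"""
    o=ctrl.observe(); p=o["tool_pos"]; yaw=o["tcp_rot"][2]
    if toolydeg is not None:
        want=np.radians(toolydeg)+np.pi/2; d=(want-yaw+np.pi/2)%np.pi-np.pi/2
    else: d=0
    yn=yaw+d; q1=np.arctan2(y,x); e=np.array([x,y,z])/1000-p
    X=np.array([np.cos(yn),np.sin(yn)]); Y=np.array([np.sin(yn),-np.cos(yn)])
    s=np.array([X@e[:2],Y@e[:2],-e[2]])/.5
    q6=(q1-(yn-np.pi/2)+np.pi)%(2*np.pi)-np.pi
    print("az total %.4f rows>=%d; shift total"%(-d/2,np.ceil(abs(d)/.125)),np.round(s,4),"lat rows>=%d z rows>=%d"%(np.ceil(np.hypot(*s[:2])/.083),np.ceil(abs(s[2])/.083)),"q6 end %.2f"%q6,"yaw",round(yaw,3),"p",np.round(p,4),"w",round(o["grip_width"],4),"t",round(o["time"],1))
E
python3 - <<'E'
from h import *
t=dict(np.load("top0.npz")); Z=cloud(t)[...,2]
m=(Z>.03)&(Z<.05); m[:, :180]=0; m[:,225:]=0; m[:170]=0; m[215:]=0
v,u=np.nonzero(m); P=ray(t,np.c_[u,v],.041); print("tub",rect(P))
g=t["pixels"].astype(int); mm=(g[...,2]-g[...,0]>30)&(Z<.01); mm[:170]=0;mm[215:]=0
for a,b in((175,228),(255,310)):
    k=mm.copy();k[:,:a]=0;k[:,b:]=0;v,u=np.nonzero(k);print("mat",rect(ray(t,np.c_[u,v],.003)))
go(637,212,200)
E
```

```text
tub (array([637.7, 218.4]), array([60.6, 60.2]), 84.1)
mat (array([640.7, 215. ]), array([97.1, 96.2]), 77.1)
mat (array([635.3,   8.6]), array([96.7, 96.2]), 76.9)
az total 0.0000 rows>=0; shift total [-0.9602 -0.2603  0.0606] lat rows>=12 z rows>=1 q6 end -0.80 yaw 2.689 p [0.2622 0.5391 0.2303] w 0.0853 t 0.1
```

apply_moves(plan=[[[-0.08, -0.0217, 0], [0, 0, 0]], [[-0.08, -0.0217, 0], [0, 0, 0]], [[-0.08, -0.0217, 0], [0, 0, 0]], [[-0.08, -0.0217, 0], [0, 0, 0]], [[-0.08, -0.0217, 0], [0, 0, 0]], [[-0.08, -0.0217, 0], [0, 0, 0]], [[-0.08, -0.0217, 0], [0, 0, 0]], [[-0.08, -0.0217, 0], [0, 0, 0]], [[-0.08, -0.0217, 0], [0, 0, 0]], [[-0.08, -0.0217, 0], [0, 0, 0]], [[-0.08, -0.0217, 0], [0, 0, 0]], [[-0.08, -0.0217, 0], [0, 0, 0]]], gripper=1)

```text
time: 1.1
tool_pos: [0.6382, 0.2108, 0.2307]
tcp_rot: [-3.141, -0.001, 2.689]
wrist_force: [0.0, 0.3, 0.8]
grip_width: 0.0856
finger_force: 0.0
```

apply_moves(plan=[[[0, 0, 0], [0, 0, 0]], [[0, 0, 0], [0, 0, 0]], [[0, 0, 0], [0, 0, 0]]])

```text
time: 1.35
tool_pos: [0.6368, 0.2124, 0.2304]
tcp_rot: [-3.141, -0.002, 2.688]
wrist_force: [0.0, -0.3, -0.6]
grip_width: 0.0854
finger_force: 0.0
```

```bash
python3 -c "
from h import *
go(637,212,82)"
```

```text
az total 0.0000 rows>=0; shift total [-0.0008 -0.0005  0.2968] lat rows>=1 z rows>=4 q6 end -0.80 yaw 2.688 p [0.6368 0.2124 0.2304] w 0.0854 t 1.4
```

apply_moves(plan=[[[0, 0, 0.04], [0, 0, 0]], [[0, 0, 0.04], [0, 0, 0]], [[0, 0, 0.04], [0, 0, 0]], [[0, 0, 0.04], [0, 0, 0]], [[0, 0, 0.04], [0, 0, 0]], [[0, 0, 0.036], [0, 0, 0]], [[0, 0, 0.03], [0, 0, 0]], [[0, 0, 0.03], [0, 0, 0]], [[0, 0, 0], [0, 0, 0]], [[0, 0, 0], [0, 0, 0]]])

```text
time: 2.18
tool_pos: [0.6362, 0.2129, 0.0825]
tcp_rot: [-3.14, -0.001, 2.69]
wrist_force: [-0.2, -0.8, 0.1]
grip_width: 0.0855
finger_force: 0.0
```

```bash
python3 -c "
from h import *
c=eyes.camera('side'); cv2.imwrite('pics/c.png',cv2.resize(c['pixels'][170:330,100:300],None,fx=3,fy=3,interpolation=2))
print(ctrl.observe()['tool_pos'])"
```

```text
[0.63719187 0.21295263 0.08387872]
```

View pics/c.png

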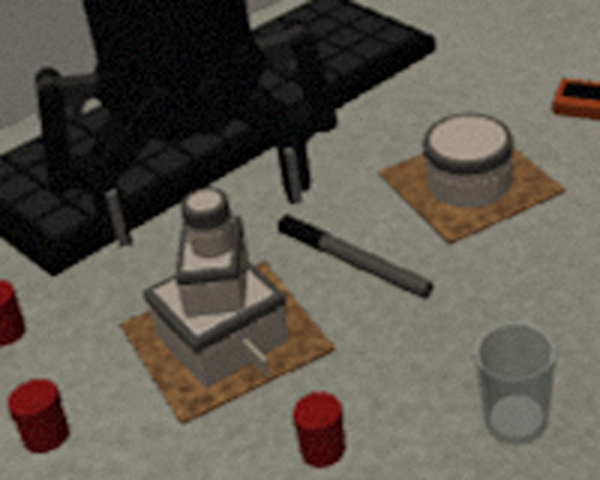

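The vial at (206,210) sits midway between the finger tips at (125,240) and (295,200). Close.

apply_moves(plan=[[[0, 0, 0], [0, 0, 0]], [[0, 0, 0], [0, 0, 0]], [[0, 0, 0], [0, 0, 0]], [[0, 0, 0], [0, 0, 0]], [[0, 0, 0], [0, 0, 0]], [[0, 0, 0], [0, 0, 0]], [[0, 0, 0], [0, 0, 0]], [[0, 0, 0], [0, 0, 0]]], gripper=-1)

```text
time: 2.9
tool_pos: [0.6377, 0.2125, 0.0841]
tcp_rot: [3.141, 0.001, 2.689]
wrist_force: [0.1, 0.3, 5.9]
grip_width: 0.024
finger_force: 59.1
```

apply_moves(plan=[[[0, 0, -0.02], [0, 0, 0]], [[0, 0, -0.03], [0, 0, 0]], [[0, 0, -0.04], [0, 0, 0]], [[0, 0, -0.04], [0, 0, 0]], [[0, 0, -0.02], [0, 0, 0]], [[0, 0, 0], [0, 0, 0]], [[0, 0, 0], [0, 0, 0]]])

```text
time: 3.48
tool_pos: [0.6376, 0.2126, 0.1593]
tcp_rot: [3.14, 0.001, 2.689]
wrist_force: [-0.2, 1.0, -1.7]
grip_width: 0.0243
finger_force: 58.8
```

```bash
python3 -c "
from h import *
go(461,7,14)
t=eyes.camera('top'); Z=cloud(t)[...,2]
for lo,hi,z in((.064,.08,.073),(.03,.05,.041)):
    comps(t,(Z>lo)&(Z<hi),z,(175,165,230,220),8)"
```

```text
az total 0.0000 rows>=0; shift total [ 0.1378 -0.5244  0.2906] lat rows>=7 z rows>=4 q6 end -1.10 yaw 2.689 p [0.6376 0.2126 0.1593] w 0.0243 t 3.5
 px 202 181 n 36 mean [655.8 200.6] rect [653.7 201.2] [29.1 11.6] 51.4
 px 208 181 n 29 mean [660.  192.8] rect [661.1 192.5] [22.9  9.8] 51.4
 px 206 200 n 31 mean [613.2 196.5] rect [612.9 196.6] [14.8 12.4] 1.1
```

apply_moves(plan=[[[0.008, -0.03, 0], [0, 0, 0]], [[0.0172, -0.0655, 0], [0, 0, 0]], [[0.0172, -0.0655, 0], [0, 0, 0]], [[0.0172, -0.0655, 0], [0, 0, 0]], [[0.0172, -0.0655, 0], [0, 0, 0]], [[0.0172, -0.0655, 0], [0, 0, 0]], [[0.0172, -0.0655, 0], [0, 0, 0]], [[0.0172, -0.0655, 0], [0, 0, 0]], [[0.0094, -0.036, 0], [0, 0, 0]], [[0, 0, 0], [0, 0, 0]], [[0, 0, 0], [0, 0, 0]]])

```text
time: 4.45
tool_pos: [0.4593, 0.0063, 0.157]
tcp_rot: [-3.141, -0.002, 2.687]
wrist_force: [0.7, 1.1, -0.3]
grip_width: 0.0239
finger_force: 59.0
```

```bash
python3 -c "
from h import *
go(461,7,15.5)
s=eyes.camera('side'); t=eyes.camera('top'); S=cloud(s)[...,:]
g=s['pixels']
cv2.imwrite('pics/d.png',cv2.resize(g[130:330,220:420],None,fx=3,fy=3,interpolation=2))
Z=cloud(t)[...,2]
for lo,hi,z in((.064,.08,.073),(.033,.05,.041)):
    comps(t,(Z>lo)&(Z<hi),z,(175,165,230,220),8)"
```

```text
az total 0.0000 rows>=0; shift total [-0.0024  0.0028  0.2831] lat rows>=1 z rows>=4 q6 end -1.10 yaw 2.687 p [0.4593 0.0063 0.157 ] w 0.0239 t 4.5
 px 197 187 n 303 mean [639.6 213.8] rect [639.3 213.6] [35.4 49.8] 51.1
 px 189 181 n 66 mean [658.2 239. ] rect [657.9 242.1] [16.8 36.5] 51.1
 px 208 181 n 28 mean [660.4 193. ] rect [661.7 193.2] [21.3  9.6] 52.5
 px 198 197 n 183 mean [619.6 214.6] rect [624.8 219.2] [39.5 61.5] 1.1
```

View pics/d.png

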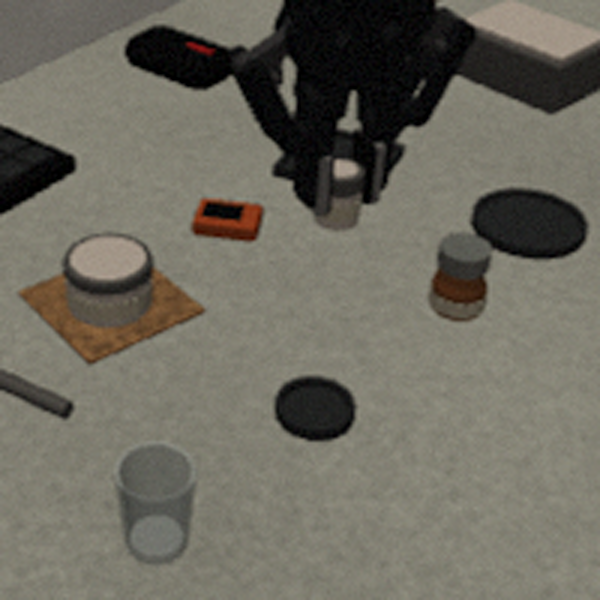

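The vial is held upright at (338,195) and the small dock at (315,405) is clear. Lower it.

apply_moves(plan=[[[-0.0024, 0.0028, 0.05], [0, 0, 0]], [[0, 0, 0.05], [0, 0, 0]], [[0, 0, 0.05], [0, 0, 0]], [[0, 0, 0.05], [0, 0, 0]], [[0, 0, 0.04], [0, 0, 0]], [[0, 0, 0.02], [0, 0, 0]], [[0, 0, 0.013], [0, 0, 0]], [[0, 0, 0.01], [0, 0, 0]], [[0, 0, 0], [0, 0, 0]], [[0, 0, 0], [0, 0, 0]]])

```text
time: 5.38
tool_pos: [0.463, 0.0076, 0.0176]
tcp_rot: [3.141, 0.001, 2.689]
wrist_force: [-0.3, -0.8, -0.2]
grip_width: 0.0239
finger_force: 59.0
```

```bash
python3 -c "
from h import *
go(461,7,15.5); print(ctrl.observe()['wrist_force'])"
```

```text
az total 0.0000 rows>=0; shift total [ 0.003  -0.0028  0.0042] lat rows>=1 z rows>=1 q6 end -1.10 yaw 2.689 p [0.463  0.0076 0.0176] w 0.0239 t 5.4
[-0.2672397  -0.83166749 -0.1944074 ]
```

apply_moves(plan=[[[0.001, -0.001, 0.002], [0, 0, 0]], [[0, 0, 0.002], [0, 0, 0]], [[0, 0, 0], [0, 0, 0]], [[0, 0, 0], [0, 0, 0]]])

```text
time: 5.72
tool_pos: [0.4618, 0.0072, 0.0152]
tcp_rot: [3.141, 0.001, 2.689]
wrist_force: [-0.6, -0.8, -0.8]
grip_width: 0.0238
finger_force: 59.0
```

apply_moves(plan=[[[0, 0, 0], [0, 0, 0]], [[0, 0, 0], [0, 0, 0]], [[0, 0, 0], [0, 0, 0]], [[0, 0, 0], [0, 0, 0]], [[0, 0, 0], [0, 0, 0]], [[0, 0, 0], [0, 0, 0]], [[0, 0, 0], [0, 0, 0]], [[0, 0, -0.04], [0, 0, 0]], [[0, 0, -0.06], [0, 0, 0]], [[0, 0, -0.08], [0, 0, 0]], [[0, 0, -0.08], [0, 0, 0]], [[0, 0, -0.01], [0, 0, 0]]], gripper=1)

```text
time: 6.72
tool_pos: [0.4656, 0.0069, 0.1578]
tcp_rot: [3.138, 0.01, 2.689]
wrist_force: [1.9, -0.1, 1.2]
grip_width: 0.0856
finger_force: 0.0
```

```bash
python3 -c "
from h import *
go(639.4,213.7,140,51)"
```

```text
az total 0.1139 rows>=2; shift total [-0.0098  0.5401  0.0356] lat rows>=7 z rows>=1 q6 end -0.57 yaw 2.689 p [0.4656 0.0069 0.1578] w 0.0856 t 6.7
```

apply_moves(plan=[[[0, 0, 0], [0, 0, 0.057]], [[0, 0, 0], [0, 0, 0.057]], [[-0.0012, 0.06, 0], [0, 0, 0]], [[-0.0012, 0.07, 0], [0, 0, 0]], [[-0.0012, 0.07, 0], [0, 0, 0]], [[-0.0012, 0.07, 0], [0, 0, 0]], [[-0.0012, 0.07, 0], [0, 0, 0]], [[-0.0012, 0.07, 0], [0, 0, 0]], [[-0.0012, 0.07, 0], [0, 0, 0]], [[-0.0012, 0.06, 0], [0, 0, 0]], [[0, 0, 0], [0, 0, 0]], [[0, 0, 0], [0, 0, 0]]])

```text
time: 7.72
tool_pos: [0.6351, 0.2153, 0.1482]
tcp_rot: [-3.14, -0.001, 2.463]
wrist_force: [0.5, -0.3, 0.2]
grip_width: 0.0856
finger_force: 0.0
```

```bash
python3 -c "
from h import *
go(639.4,213.7,50,51)
t=eyes.camera('top'); Z=cloud(t)[...,2]
comps(t,(Z>.025)&(Z<.05),.036,(255,245,310,285),8)"
```

```text
az total 0.0009 rows>=1; shift total [-0.0086  0.0029  0.1965] lat rows>=1 z rows>=3 q6 end -0.57 yaw 2.463 p [0.6351 0.2153 0.1482] w 0.0856 t 7.7
 px 282 264 n 88 mean [461.6   7.2] rect [461.6   7.2] [21.8 21.9] 1.2
```

Vial is centred in its dock. Descend onto the cartridge.

apply_moves(plan=[[[-0.0086, 0.0029, 0.03], [0, 0, 0]], [[0, 0, 0.05], [0, 0, 0]], [[0, 0, 0.05], [0, 0, 0]], [[0, 0, 0.03], [0, 0, 0]], [[0, 0, 0.02], [0, 0, 0]], [[0, 0, 0.016], [0, 0, 0]], [[0, 0, 0], [0, 0, 0]], [[0, 0, 0], [0, 0, 0]], [[0, 0, 0], [0, 0, 0]]])

```text
time: 8.52
tool_pos: [0.6405, 0.2127, 0.0535]
tcp_rot: [3.14, 0.001, 2.461]
wrist_force: [-0.0, 0.3, -0.1]
grip_width: 0.0853
finger_force: 0.0
```

```bash
python3 -c "
from h import *
go(639.4,213.7,50,51)"
```

```text
az total -0.0001 rows>=1; shift total [0.003  0.0002 0.0069] lat rows>=1 z rows>=1 q6 end -0.57 yaw 2.461 p [0.6405 0.2127 0.0535] w 0.0853 t 8.5
```

apply_moves(plan=[[[0.002, 0, 0.006], [0, 0, 0]], [[0, 0, 0], [0, 0, 0]], [[0, 0, 0], [0, 0, 0]]])

```text
time: 8.77
tool_pos: [0.6388, 0.2133, 0.0493]
tcp_rot: [3.141, 0.0, 2.461]
wrist_force: [0.6, -0.6, 0.1]
grip_width: 0.0855
finger_force: 0.0
```

apply_moves(plan=[[[0, 0, 0], [0, 0, 0]], [[0, 0, 0], [0, 0, 0]], [[0, 0, 0], [0, 0, 0]], [[0, 0, 0], [0, 0, 0]], [[0, 0, 0], [0, 0, 0]], [[0, 0, 0], [0, 0, 0]], [[0, 0, 0], [0, 0, 0]], [[0, 0, 0], [0, 0, 0]]], gripper=-1)

```text
time: 9.43
tool_pos: [0.6389, 0.2132, 0.0491]
tcp_rot: [3.141, 0.0, 2.461]
wrist_force: [0.6, 0.4, 3.2]
grip_width: 0.0328
finger_force: 61.4
```

apply_moves(plan=[[[0, 0, -0.01], [0, 0, 0]], [[0, 0, -0.03], [0, 0, 0]], [[0, 0, -0.04], [0, 0, 0]], [[0, 0, -0.05], [0, 0, 0]], [[0, 0, -0.05], [0, 0, 0]], [[0, 0, -0.02], [0, 0, 0]], [[0, 0, 0], [0, 0, 0]], [[0, 0, 0], [0, 0, 0]]])

```text
time: 10.1
tool_pos: [0.639, 0.2132, 0.1493]
tcp_rot: [3.141, 0.001, 2.461]
wrist_force: [0.2, -1.1, -1.3]
grip_width: 0.033
finger_force: 61.1
```

```bash
python3 -c "
from h import *
go(463,300.9,40,103.5)
s=eyes.camera('side')
cv2.imwrite('pics/e.png',cv2.resize(s['pixels'][130:330,80:280],None,fx=2.5,fy=2.5,interpolation=2))"
```

```text
az total -0.4582 rows>=8; shift total [0.3012 0.2527 0.2187] lat rows>=5 z rows>=3 q6 end -1.23 yaw 2.461 p [0.639  0.2132 0.1493] w 0.033 t 10.1
```

View pics/e.png

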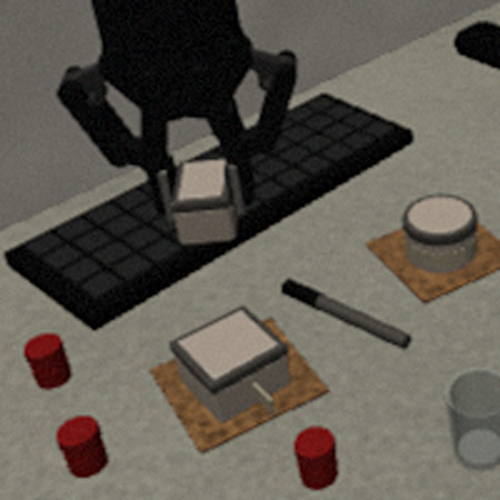

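The cartridge is held level at (205,200) and the tub is fully exposed. Turn and carry it to the oblong dock.

apply_moves(plan=[[[0, 0, 0], [0, 0, -0.0573]], [[0, 0, 0], [0, 0, -0.0573]], [[0, 0, 0], [0, 0, -0.0573]], [[0, 0, 0], [0, 0, -0.0573]], [[0, 0, 0], [0, 0, -0.0573]], [[0, 0, 0], [0, 0, -0.0573]], [[0, 0, 0], [0, 0, -0.0573]], [[0, 0, 0], [0, 0, -0.0573]]])

```text
time: 10.82
tool_pos: [0.6371, 0.2128, 0.1457]
tcp_rot: [-3.142, -0.005, -2.9]
wrist_force: [0.1, -0.5, -0.5]
grip_width: 0.0327
finger_force: 61.0
```

apply_moves(plan=[[[0.03, 0.025, 0], [0, 0, 0]], [[0.0482, 0.0405, 0], [0, 0, 0]], [[0.0482, 0.0405, 0], [0, 0, 0]], [[0.0482, 0.0405, 0], [0, 0, 0]], [[0.0482, 0.0405, 0], [0, 0, 0]], [[0.0482, 0.0405, 0], [0, 0, 0]], [[0.03, 0.025, 0.01], [0, 0, 0]], [[0, 0, 0.05], [0, 0, 0]], [[0, 0, 0.06], [0, 0, 0]], [[0, 0, 0.05], [0, 0, 0]], [[0, 0, 0], [0, 0, 0]], [[0, 0, 0], [0, 0, 0]]])

```text
time: 11.82
tool_pos: [0.46, 0.2993, 0.0606]
tcp_rot: [-3.14, -0.007, -2.906]
wrist_force: [-0.1, 1.5, -0.4]
grip_width: 0.0329
finger_force: 61.0
```

```bash
python3 -c "
from h import *
go(463,300.9,12.5,103.5)
t=eyes.camera('top'); Z=cloud(t)[...,2]; m=(Z>.033)&(Z<.05); m[:,225:]=0;m[215:]=0;m[:170]=0;m[:,:175]=0
v,u=np.nonzero(m);print('tub',rect(ray(t,np.c_[u,v],.041)))"
```

```text
az total 0.0002 rows>=1; shift total [-0.0065  0.0018  0.0963] lat rows>=1 z rows>=2 q6 end -1.23 yaw -2.906 p [0.46   0.2993 0.0606] w 0.0329 t 11.8
tub (array([637.7, 218.3]), array([60.8, 60. ]), 84.3)
```

apply_moves(plan=[[[-0.004, 0.001, 0.02], [0, 0, 0]], [[0, 0, 0.03], [0, 0, 0]], [[0, 0, 0.02], [0, 0, 0]], [[0, 0, 0.015], [0, 0, 0]], [[0, 0, 0.005], [0, 0, 0]], [[0, 0, 0], [0, 0, 0]], [[0, 0, 0], [0, 0, 0]], [[0, 0, 0], [0, 0, 0]]])

```text
time: 12.53
tool_pos: [0.4652, 0.3019, 0.0196]
tcp_rot: [3.141, 0.001, -2.906]
wrist_force: [-0.2, 0.5, 0.1]
grip_width: 0.033
finger_force: 61.0
```

```bash
python3 -c "
from h import *
go(463,300.9,12.5,103.5)"
```

```text
az total 0.0002 rows>=1; shift total [ 0.0048 -0.001   0.0142] lat rows>=1 z rows>=1 q6 end -1.23 yaw -2.906 p [0.4652 0.3019 0.0196] w 0.033 t 12.5
```

apply_moves(plan=[[[0.003, 0, 0.006], [0, 0, 0]], [[0, 0, 0.004], [0, 0, 0]], [[0, 0, 0.003], [0, 0, 0]], [[0, 0, 0], [0, 0, 0]], [[0, 0, 0], [0, 0, 0]]])

```text
time: 12.95
tool_pos: [0.4631, 0.3013, 0.0122]
tcp_rot: [-3.142, -0.0, -2.906]
wrist_force: [-0.3, 0.3, 0.4]
grip_width: 0.0329
finger_force: 61.2
```

apply_moves(plan=[[[0, 0, 0], [0, 0, 0]], [[0, 0, 0], [0, 0, 0]], [[0, 0, 0], [0, 0, 0]], [[0, 0, 0], [0, 0, 0]], [[0, 0, 0], [0, 0, 0]], [[0, 0, 0], [0, 0, 0]], [[0, 0, 0], [0, 0, 0]], [[0, 0, -0.04], [0, 0, 0]], [[0, 0, -0.06], [0, 0, 0]], [[0, 0, -0.07], [0, 0, 0]], [[0, 0, -0.07], [0, 0, 0]], [[0, 0, 0], [0, 0, 0]]], gripper=1)

```text
time: 13.95
tool_pos: [0.4673, 0.3036, 0.1409]
tcp_rot: [3.139, 0.012, -2.906]
wrist_force: [1.2, 0.4, 1.7]
grip_width: 0.0854
finger_force: 0.0
```

```bash
python3 -c "
from h import *
go(637.7,218.3,140,84.2)
go(637.7,218.3,140,-5.8)"
```

```text
az total 0.1686 rows>=3; shift total [-0.3562 -0.1352  0.0018] lat rows>=5 z rows>=1 q6 end -1.14 yaw -2.906 p [0.4673 0.3036 0.1409] w 0.0854 t 13.9
az total -0.6167 rows>=10; shift total [ 0.1352 -0.3562  0.0018] lat rows>=5 z rows>=1 q6 end -2.71 yaw -2.906 p [0.4673 0.3036 0.1409] w 0.0854 t 13.9
```

apply_moves(plan=[[[0, 0, 0], [0, 0, 0.0562]], [[0, 0, 0], [0, 0, 0.0562]], [[0, 0, 0], [0, 0, 0.0562]], [[-0.04, -0.0152, 0], [0, 0, 0]], [[-0.07, -0.0266, 0], [0, 0, 0]], [[-0.07, -0.0266, 0], [0, 0, 0]], [[-0.07, -0.0266, 0], [0, 0, 0]], [[-0.07, -0.0266, 0], [0, 0, 0]], [[-0.036, -0.0137, 0], [0, 0, 0]], [[0, 0, 0], [0, 0, 0]], [[0, 0, 0], [0, 0, 0]]])

```text
time: 14.87
tool_pos: [0.6339, 0.2152, 0.1316]
tcp_rot: [-3.142, -0.001, 3.039]
wrist_force: [0.1, 0.6, 1.0]
grip_width: 0.0855
finger_force: 0.0
```

```bash
python3 -c "
from h import *
go(637.7,218.3,8,84.2)
t=eyes.camera('top'); Z=cloud(t)[...,2]
comps(t,(Z>.025)&(Z<.05),.036,(145,240,190,285),8)"
```

```text
az total -0.0009 rows>=1; shift total [-0.0069  0.007   0.2471] lat rows>=1 z rows>=3 q6 end -1.14 yaw 3.039 p [0.6339 0.2152 0.1316] w 0.0855 t 14.9
 px 162 260 n 290 mean [463.9 300.5] rect [464.  300.2] [48.8 36. ] 13.5
```

Cartridge is seated in its dock. Descend on the tub.

apply_moves(plan=[[[-0.0065, 0.0065, 0.03], [0, 0, 0]], [[0, 0, 0.05], [0, 0, 0]], [[0, 0, 0.05], [0, 0, 0]], [[0, 0, 0.05], [0, 0, 0]], [[0, 0, 0.03], [0, 0, 0]], [[0, 0, 0.02], [0, 0, 0]], [[0, 0, 0.01], [0, 0, 0]], [[0, 0, 0], [0, 0, 0]], [[0, 0, 0], [0, 0, 0]], [[0, 0, 0], [0, 0, 0]]])

```text
time: 15.75
tool_pos: [0.6383, 0.2194, 0.0143]
tcp_rot: [3.141, 0.003, 3.04]
wrist_force: [1.3, -0.5, -0.2]
grip_width: 0.0854
finger_force: 0.0
```

```bash
python3 -c "
from h import *
go(637.7,218.3,9,84.2)"
```

```text
az total 0.0001 rows>=1; shift total [ 0.001  -0.0023  0.0105] lat rows>=1 z rows>=1 q6 end -1.14 yaw 3.04 p [0.6383 0.2194 0.0143] w 0.0854 t 15.8
```

apply_moves(plan=[[[0, -0.002, 0.006], [0, 0, 0]], [[0, 0, 0.003], [0, 0, 0]], [[0, 0, 0], [0, 0, 0]], [[0, 0, 0], [0, 0, 0]]])

```text
time: 16.08
tool_pos: [0.6369, 0.2178, 0.0079]
tcp_rot: [3.142, 0.0, 3.04]
wrist_force: [0.0, -0.5, -0.8]
grip_width: 0.0855
finger_force: 0.0
```

apply_moves(plan=[[[0, 0, 0], [0, 0, 0]], [[0, 0, 0], [0, 0, 0]], [[0, 0, 0], [0, 0, 0]], [[0, 0, 0], [0, 0, 0]], [[0, 0, 0], [0, 0, 0]], [[0, 0, 0], [0, 0, 0]], [[0, 0, 0], [0, 0, 0]]], gripper=-1)

```text
time: 16.67
tool_pos: [0.6372, 0.2181, 0.0082]
tcp_rot: [3.141, 0.001, 3.04]
wrist_force: [1.2, 0.6, 3.5]
grip_width: 0.0591
finger_force: 66.3
```

apply_moves(plan=[[[0, 0, -0.01], [0, 0, 0]], [[0, 0, -0.03], [0, 0, 0]], [[0, 0, -0.05], [0, 0, 0]], [[0, 0, -0.05], [0, 0, 0]], [[0, 0, -0.06], [0, 0, 0]], [[0, 0, -0.05], [0, 0, 0]], [[0, 0, 0], [0, 0, 0]], [[0, 0, 0], [0, 0, 0]]])

```text
time: 17.33
tool_pos: [0.6384, 0.2183, 0.1362]
tcp_rot: [3.14, 0.005, 3.04]
wrist_force: [-0.4, 1.3, -2.5]
grip_width: 0.0587
finger_force: 65.9
```

```bash
python3 -c "
from h import *
go(622.3,-254.2,50,102.4)
s=eyes.camera('side')
cv2.imwrite('pics/f.png',cv2.resize(s['pixels'][130:330,80:280],None,fx=2.5,fy=2.5,interpolation=2))"
```

```text
az total -0.1588 rows>=3; shift total [ 0.2344 -0.916   0.1724] lat rows>=12 z rows>=3 q6 end -2.18 yaw 3.04 p [0.6384 0.2183 0.1362] w 0.0587 t 17.3
```

View pics/f.png

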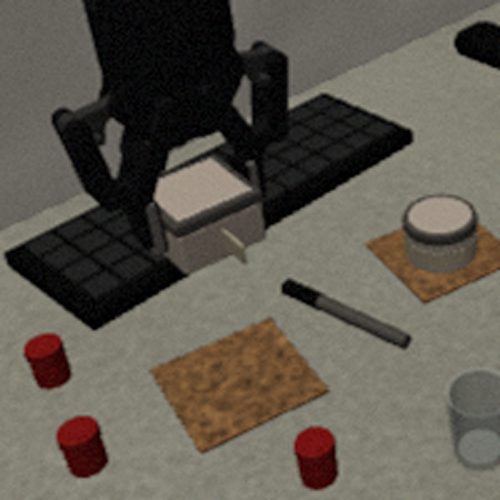

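The tub is held level, and a light tab sticks out of its -x face at about (235,245). I need the tab's height and length before docking.

```bash
python3 - <<'E'
from h import *
t=dict(np.load("top0.npz")); s=dict(np.load("side0.npz"))
def P(c):
    K=c["camera_matrix"]; return K@np.diag([1,-1,-1.])@c["view"][:3]
def tri(a,b):
    X=cv2.triangulatePoints(P(t),P(s),np.float64(a).reshape(2,1),np.float64(b).reshape(2,1)); return (X[:3]/X[3]).ravel()*1000
print("tip",tri((197,210.5),(188.7,291.6)))
S=cloud(s)*1000
for v in range(278,296,2): print(v,[ "%d:%s/%s"%(u,np.round(S[v,u]).astype(int),s["pixels"][v,u].max()) for u in range(178,194,3)])
E
```

```text
tip [588.78128072 221.2455268   17.11299861]
278 ['178:[608 226  39]/36', '181:[609 220  35]/31', '184:[608 215  31]/72', '187:[608 209  27]/79', '190:[609 203  23]/74', '193:[608 197  18]/74']
280 ['178:[609 226  35]/44', '181:[611 219  29]/77', '184:[609 215  27]/76', '187:[609 209  22]/73', '190:[607 205  21]/72', '193:[607 199  15]/76']
282 ['178:[611 226  29]/82', '181:[609 221  26]/81', '184:[609 215  22]/73', '187:[609 210  18]/78', '190:[607 205  16]/70', '193:[608 199  10]/76']
284 ['178:[611 226  24]/73', '181:[610 222  21]/100', '184:[605 219  23]/83', '187:[608 212  15]/73', '190:[609 205   9]/74', '193:[607 200   7]/74']
286 ['178:[610 228  21]/76', '181:[610 222  16]/73', '184:[601 222  23]/125', '187:[609 211   9]/73', '190:[608 206   6]/67', '193:[606 201   3]/113']
288 ['178:[611 228  16]/74', '181:[610 223  13]/75', '184:[602 222  17]/79', '187:[592 222  24]/125', '190:[606 208   4]/115', '193:[602 205   4]/95']
290 ['178:[610 229  13]/79', '181:[174 468 499]/79', '184:[605 221  10]/77', '187:[592 223  20]/97', '190:[602 211   4]/105', '193:[600 207   2]/85']
292 ['178:[610 230   9]/78', '181:[611 224   3]/94', '184:[608 220   2]/86', '187:[594 222  13]/80', '190:[600 213   3]/100', '193:[596 210   2]/80']
294 ['178:[611 230   3]/93', '181:[607 227   3]/102', '184:[604 223   2]/83', '187:[600 220   2]/84', '190:[594 217   4]/98', '193:[593 213   2]/85']
```

The tab is about 20 mm long at z of about 17–24 mm, so it will pass over the 6 mm rim. Go.

apply_moves(plan=[[[0, 0, 0], [0, 0, -0.0529]], [[0, 0, 0], [0, 0, -0.0529]], [[0, 0, 0], [0, 0, -0.053]], [[0.01, -0.0392, 0], [0, 0, 0]], [[0.0175, -0.0684, 0], [0, 0, 0]], [[0.0175, -0.0684, 0], [0, 0, 0]], [[0.0175, -0.0684, 0], [0, 0, 0]], [[0.0175, -0.0684, 0], [0, 0, 0]], [[0.0175, -0.0684, 0], [0, 0, 0]], [[0.0175, -0.0684, 0], [0, 0, 0]], [[0.0175, -0.0684, 0], [0, 0, 0]], [[0.0175, -0.0684, 0], [0, 0, 0]]])

```text
time: 18.38
tool_pos: [0.6246, -0.0858, 0.1303]
tcp_rot: [3.14, -0.004, -2.925]
wrist_force: [0.5, -0.4, -2.1]
grip_width: 0.0586
finger_force: 65.7
```

apply_moves(plan=[[[0.0175, -0.0684, 0], [0, 0, 0]], [[0.0175, -0.0684, 0], [0, 0, 0]], [[0.0175, -0.0684, 0], [0, 0, 0]], [[0.0175, -0.0684, 0], [0, 0, 0]], [[0.0144, -0.056, 0], [0, 0, 0]], [[0, 0, 0.03], [0, 0, 0]], [[0, 0, 0.05], [0, 0, 0]], [[0, 0, 0.05], [0, 0, 0]], [[0, 0, 0.03], [0, 0, 0]], [[0, 0, 0], [0, 0, 0]], [[0, 0, 0], [0, 0, 0]], [[0, 0, 0], [0, 0, 0]]])

```text
time: 19.38
tool_pos: [0.6213, -0.2546, 0.0537]
tcp_rot: [-3.141, 0.001, -2.925]
wrist_force: [0.2, 0.1, -1.2]
grip_width: 0.0591
finger_force: 65.7
```

```bash
python3 -c "
from h import *
go(622.3,-254.2,10,102.4)
s=eyes.camera('side')
cv2.imwrite('pics/g.png',cv2.resize(s['pixels'][110:270,260:460],None,fx=2.5,fy=2.5,interpolation=2))"
```

```text
az total 0.0002 rows>=1; shift total [-0.0021  0.0003  0.0874] lat rows>=1 z rows>=2 q6 end -2.18 yaw -2.925 p [ 0.6213 -0.2546  0.0537] w 0.0591 t 19.4
```

View pics/g.png

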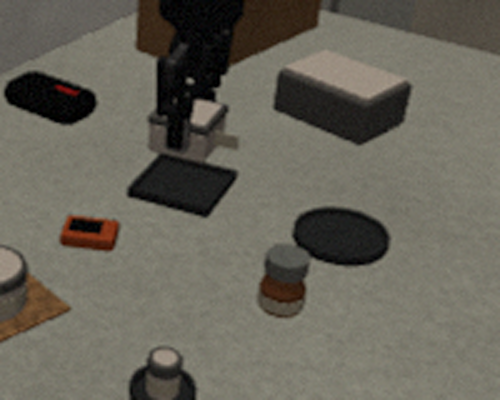

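The tub hangs level above the square dock, with its tab pointing right at (228,142). Lower it.

apply_moves(plan=[[[-0.001, 0, 0.02], [0, 0, 0]], [[0, 0, 0.025], [0, 0, 0]], [[0, 0, 0.02], [0, 0, 0]], [[0, 0, 0.01], [0, 0, 0]], [[0, 0, 0.004], [0, 0, 0]], [[0, 0, 0], [0, 0, 0]], [[0, 0, 0], [0, 0, 0]], [[0, 0, 0], [0, 0, 0]]])

```text
time: 20.1
tool_pos: [0.6217, -0.2547, 0.0139]
tcp_rot: [-3.141, 0.001, -2.925]
wrist_force: [-0.9, -1.0, -2.5]
grip_width: 0.0593
finger_force: 65.8
```

```bash
python3 -c "
from h import *
go(622.3,-254.2,9.5,102.4)"
```

```text
az total -0.0000 rows>=1; shift total [-0.0014  0.0007  0.0088] lat rows>=1 z rows>=1 q6 end -2.18 yaw -2.925 p [ 0.6217 -0.2547  0.0139] w 0.0593 t 20.1
```

apply_moves(plan=[[[-0.001, 0, 0.004], [0, 0, 0]], [[0, 0, 0.004], [0, 0, 0]], [[0, 0, 0], [0, 0, 0]], [[0, 0, 0], [0, 0, 0]]])

```text
time: 20.43
tool_pos: [0.6217, -0.2543, 0.0093]
tcp_rot: [-3.142, 0.0, -2.925]
wrist_force: [0.0, -0.3, -0.8]
grip_width: 0.0592
finger_force: 65.9
```

apply_moves(plan=[[[0, 0, 0], [0, 0, 0]], [[0, 0, 0], [0, 0, 0]], [[0, 0, 0], [0, 0, 0]], [[0, 0, 0], [0, 0, 0]], [[0, 0, 0], [0, 0, 0]], [[0, 0, 0], [0, 0, 0]], [[0, 0, -0.02], [0, 0, 0]], [[0, 0, -0.05], [0, 0, 0]], [[0, 0, -0.07], [0, 0, 0]], [[0, 0, -0.07], [0, 0, 0]], [[0, 0, -0.03], [0, 0, 0]], [[0, 0, 0], [0, 0, 0]]], gripper=1)

```text
time: 21.43
tool_pos: [0.6251, -0.256, 0.1368]
tcp_rot: [-3.135, 0.008, -2.925]
wrist_force: [0.5, -0.1, 0.3]
grip_width: 0.0852
finger_force: 0.0
```

```bash
python3 -c "
from h import *
go(633.8,11.7,120,102)
go(633.8,11.7,120,77)
t=eyes.camera('top'); Z=cloud(t)[...,2]
comps(t,(Z>.033)&(Z<.05),.041,(255,170,310,220),8)
comps(t,(Z>.033)&(Z<.05),.042,(360,170,415,230),8)
s=eyes.camera('side')
cv2.imwrite('pics/k.png',cv2.resize(s['pixels'][110:310,210:420],None,fx=2.5,fy=2.5,interpolation=2))"
```

```text
az total 0.0035 rows>=1; shift total [-0.1283  0.5201  0.0337] lat rows>=7 z rows>=1 q6 end -1.76 yaw -2.925 p [ 0.6251 -0.256   0.1368] w 0.0852 t 21.4
az total 0.2217 rows>=4; shift total [0.1035 0.5256 0.0337] lat rows>=7 z rows>=1 q6 end -1.33 yaw -2.925 p [ 0.6251 -0.256   0.1368] w 0.0852 t 21.4
 px 281 193 n 491 mean [633.7  11.6] rect [633.7  11.7] [59.2 58.8] 1.0
 px 383 207 n 91 mean [ 603.4 -237.6] rect [ 602.4 -240.3] [25.7 28.1] 10.6
```

View pics/k.png

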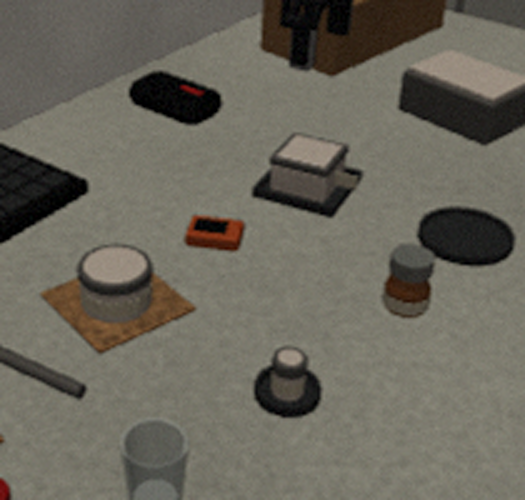

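The tub sits flat in the square dock at (305,165). Now the pot, which is still on its mat at (115,280).

apply_moves(plan=[[[-0.008, 0.0325, 0], [0, 0, 0]], [[-0.0172, 0.0696, 0], [0, 0, 0]], [[-0.0172, 0.0696, 0], [0, 0, 0]], [[-0.0172, 0.0696, 0], [0, 0, 0]], [[-0.0172, 0.0696, 0], [0, 0, 0]], [[-0.0172, 0.0696, 0], [0, 0, 0]], [[-0.0172, 0.0696, 0], [0, 0, 0]], [[-0.0172, 0.0696, 0], [0, 0, 0]], [[0, 0, 0], [0, 0, 0]], [[0, 0, 0], [0, 0, 0]], [[0, 0, 0], [0, 0, 0]]])

```text
time: 22.45
tool_pos: [0.6274, 0.0138, 0.1276]
tcp_rot: [3.141, -0.003, -2.924]
wrist_force: [-0.2, 0.4, -0.1]
grip_width: 0.0855
finger_force: 0.0
```

```bash
python3 -c "
from h import *
go(633.7,11.7,9)
t=eyes.camera('top'); Z=cloud(t)[...,2]
m=(Z>.033)&(Z<.05); 
comps(t,m,.042,(360,170,415,230),8)"
```

```text
az total 0.0000 rows>=0; shift total [-0.0114 -0.0068  0.2371] lat rows>=1 z rows>=3 q6 end -1.77 yaw -2.924 p [0.6274 0.0138 0.1276] w 0.0855 t 22.4
 px 389 200 n 604 mean [ 622.4 -252.4] rect [ 622.4 -252.4] [59.4 60.6] 12.4
```

apply_moves(plan=[[[-0.011, -0.006, 0.03], [0, 0, 0]], [[0, 0, 0.05], [0, 0, 0]], [[0, 0, 0.05], [0, 0, 0]], [[0, 0, 0.05], [0, 0, 0]], [[0, 0, 0.03], [0, 0, 0]], [[0, 0, 0.01], [0, 0, 0]], [[0, 0, 0.006], [0, 0, 0]], [[0, 0, 0], [0, 0, 0]], [[0, 0, 0], [0, 0, 0]], [[0, 0, 0], [0, 0, 0]]])

```text
time: 23.33
tool_pos: [0.6361, 0.0113, 0.0183]
tcp_rot: [-3.141, 0.003, -2.925]
wrist_force: [0.5, 0.6, 0.7]
grip_width: 0.0857
finger_force: 0.0
```

```bash
python3 -c "
from h import *
go(633.7,11.7,9)"
```

```text
az total 0.0000 rows>=0; shift total [0.0045 0.0018 0.0185] lat rows>=1 z rows>=1 q6 end -1.77 yaw -2.925 p [0.6361 0.0113 0.0183] w 0.0857 t 23.3
```

apply_moves(plan=[[[0.003, 0.001, 0.008], [0, 0, 0]], [[0, 0, 0.005], [0, 0, 0]], [[0, 0, 0.003], [0, 0, 0]], [[0, 0, 0], [0, 0, 0]], [[0, 0, 0], [0, 0, 0]]])

```text
time: 23.75
tool_pos: [0.6329, 0.0117, 0.0081]
tcp_rot: [3.141, -0.0, -2.925]
wrist_force: [0.5, -0.9, -0.0]
grip_width: 0.0856
finger_force: 0.0
```

apply_moves(plan=[[[0, 0, 0], [0, 0, 0]], [[0, 0, 0], [0, 0, 0]], [[0, 0, 0], [0, 0, 0]], [[0, 0, 0], [0, 0, 0]], [[0, 0, 0], [0, 0, 0]], [[0, 0, 0], [0, 0, 0]], [[0, 0, 0], [0, 0, 0]]], gripper=-1)

```text
time: 24.33
tool_pos: [0.6336, 0.0117, 0.0088]
tcp_rot: [-3.141, 0.001, -2.925]
wrist_force: [0.7, 0.9, 4.1]
grip_width: 0.0603
finger_force: 65.1
```

apply_moves(plan=[[[0, 0, -0.01], [0, 0, 0]], [[0, 0, -0.03], [0, 0, 0]], [[0, 0, -0.05], [0, 0, 0]], [[0, 0, -0.05], [0, 0, 0]], [[0, 0, -0.06], [0, 0, 0]], [[0, 0, -0.05], [0, 0, 0]], [[0, 0, 0], [0, 0, 0]], [[0, 0, 0], [0, 0, 0]]])

```text
time: 25.0
tool_pos: [0.6346, 0.0115, 0.1366]
tcp_rot: [-3.14, 0.005, -2.925]
wrist_force: [-0.8, 0.4, -2.0]
grip_width: 0.0604
finger_force: 65.1
```

```bash
python3 -c "
from h import *
go(459,-270,10)
go(459,-270,10,77)
s=eyes.camera('side')
cv2.imwrite('pics/l.png',cv2.resize(s['pixels'][110:310,160:360],None,fx=2.5,fy=2.5,interpolation=2))"
```

```text
az total 0.0000 rows>=0; shift total [ 0.4639 -0.4745  0.2532] lat rows>=8 z rows>=4 q6 end -2.32 yaw -2.925 p [0.6346 0.0115 0.1366] w 0.0604 t 25.0
az total 0.2217 rows>=4; shift total [ 0.2156 -0.6276  0.2532] lat rows>=8 z rows>=4 q6 end -1.88 yaw -2.925 p [0.6346 0.0115 0.1366] w 0.0604 t 25.0
```

View pics/l.png

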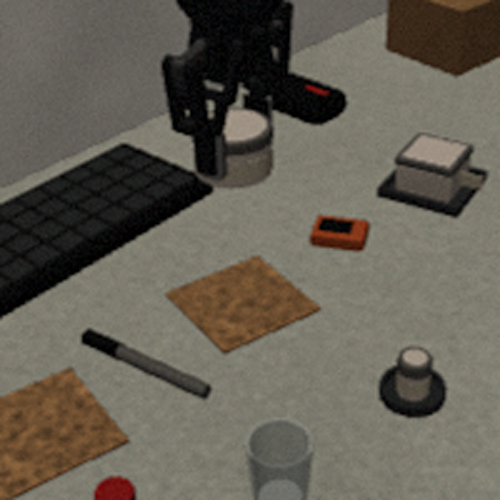

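The pot is held level. Carry it to the large round dock.

apply_moves(plan=[[[0.023, -0.0235, 0], [0, 0, 0]], [[0.049, -0.0501, 0], [0, 0, 0]], [[0.049, -0.0501, 0], [0, 0, 0]], [[0.049, -0.0501, 0], [0, 0, 0]], [[0.049, -0.0501, 0], [0, 0, 0]], [[0.049, -0.0501, 0], [0, 0, 0]], [[0.049, -0.0501, 0], [0, 0, 0]], [[0.049, -0.0501, 0], [0, 0, 0]], [[0.049, -0.0501, 0], [0, 0, 0]], [[0.049, -0.0502, 0], [0, 0, 0]], [[0, 0, 0], [0, 0, 0]], [[0, 0, 0], [0, 0, 0]]])

```text
time: 26.05
tool_pos: [0.4553, -0.2705, 0.1315]
tcp_rot: [3.139, -0.002, -2.929]
wrist_force: [1.1, 0.4, -0.6]
grip_width: 0.0606
finger_force: 65.3
```

apply_moves(plan=[[[0, 0, 0.03], [0, 0, 0]], [[0, 0, 0.05], [0, 0, 0]], [[0, 0, 0.05], [0, 0, 0]], [[0, 0, 0.04], [0, 0, 0]], [[0, 0, 0.03], [0, 0, 0]], [[0, 0, 0], [0, 0, 0]], [[0, 0, 0], [0, 0, 0]], [[0, 0, 0], [0, 0, 0]]])

```text
time: 26.72
tool_pos: [0.458, -0.2693, 0.0338]
tcp_rot: [-3.142, 0.0, -2.924]
wrist_force: [0.7, -0.0, -0.9]
grip_width: 0.0605
finger_force: 65.3
```

```bash
python3 -c "
from h import *
go(459,-270.2,10)"
```

```text
az total 0.0000 rows>=0; shift total [-0.0015 -0.0021  0.0477] lat rows>=1 z rows>=1 q6 end -2.32 yaw -2.924 p [ 0.458  -0.2693  0.0338] w 0.0605 t 26.7
```

apply_moves(plan=[[[-0.001, -0.001, 0.012], [0, 0, 0]], [[0, 0, 0.015], [0, 0, 0]], [[0, 0, 0.009], [0, 0, 0]], [[0, 0, 0.005], [0, 0, 0]], [[0, 0, 0], [0, 0, 0]], [[0, 0, 0], [0, 0, 0]], [[0, 0, 0], [0, 0, 0]]])

```text
time: 27.3
tool_pos: [0.4581, -0.2704, 0.013]
tcp_rot: [-3.141, 0.0, -2.925]
wrist_force: [-0.1, -1.0, -1.4]
grip_width: 0.0604
finger_force: 65.3
```

```bash
python3 -c "
from h import *
go(459,-270.2,10)"
```

```text
az total 0.0000 rows>=0; shift total [-0.0019  0.      0.0059] lat rows>=1 z rows>=1 q6 end -2.32 yaw -2.925 p [ 0.4581 -0.2704  0.013 ] w 0.0604 t 27.3
```

apply_moves(plan=[[[-0.001, 0, 0.003], [0, 0, 0]], [[0, 0, 0.003], [0, 0, 0]], [[0, 0, 0], [0, 0, 0]], [[0, 0, 0], [0, 0, 0]]])

```text
time: 27.63
tool_pos: [0.4585, -0.2702, 0.0098]
tcp_rot: [-3.142, 0.0, -2.925]
wrist_force: [-0.3, 0.5, -2.0]
grip_width: 0.0604
finger_force: 65.4
```

apply_moves(plan=[[[0, 0, 0], [0, 0, 0]], [[0, 0, 0], [0, 0, 0]], [[0, 0, 0], [0, 0, 0]], [[0, 0, 0], [0, 0, 0]], [[0, 0, 0], [0, 0, 0]], [[0, 0, 0], [0, 0, 0]], [[0, 0, -0.02], [0, 0, 0]], [[0, 0, -0.05], [0, 0, 0]], [[0, 0, -0.07], [0, 0, 0]], [[0, 0, -0.07], [0, 0, 0]], [[0, 0, -0.07], [0, 0, 0]], [[0, 0, -0.03], [0, 0, 0]]], gripper=1)

```text
time: 28.63
tool_pos: [0.4605, -0.2715, 0.1714]
tcp_rot: [-3.136, 0.005, -2.925]
wrist_force: [0.2, -0.0, 0.1]
grip_width: 0.0854
finger_force: 0.0
```

apply_moves(plan=[[[0, 0.05, 0], [0, 0, 0]], [[0, 0.07, 0], [0, 0, 0]], [[0, 0.07, 0], [0, 0, 0]], [[0, 0.07, 0], [0, 0, 0]], [[0, 0.05, 0], [0, 0, 0]], [[0, 0, 0], [0, 0, 0]], [[0, 0, 0], [0, 0, 0]], [[0, 0, 0], [0, 0, 0]], [[0, 0, 0], [0, 0, 0]]])

```text
time: 29.38
tool_pos: [0.4256, -0.1196, 0.1653]
tcp_rot: [-3.141, 0.0, -2.926]
wrist_force: [0.3, 0.7, -0.0]
grip_width: 0.0855
finger_force: 0.0
```

```bash
python3 -c "
from h import *
t=eyes.camera('top'); Z=cloud(t)[...,2]
comps(t,(Z>.033)&(Z<.05),.042,(360,240,425,300),8)
comps(t,(Z>.033)&(Z<.05),.042,(360,170,415,230),8)
comps(t,(Z>.028)&(Z<.05),.036,(255,245,310,285),8)
comps(t,(Z>.025)&(Z<.05),.036,(145,240,190,285),8)
print(ctrl.observe()['tool_pos'])
s=eyes.camera('side'); cv2.imwrite('pics/m.png',s['pixels'])"
```

```text
px 396 267 n 504 mean [ 460.2 -268.7] rect [ 461.4 -269.2] [61.8 56.8] 67.1
 px 389 200 n 606 mean [ 622.4 -252.5] rect [ 622.4 -252.5] [59.4 60.5] 12.4
 px 282 264 n 88 mean [461.6   7.2] rect [461.6   7.2] [21.8 21.9] 1.2
 px 162 260 n 295 mean [463.3 300.5] rect [463.6 300.1] [49.6 36. ] 13.5
[ 0.42546467 -0.11968498  0.16509073]
```

View pics/m.png

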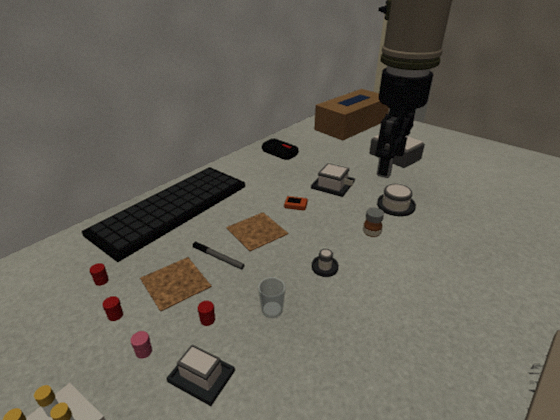

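All four packs sit in their docks at (333,178), (397,197), (325,260) and (200,370). The beaker and jar have not moved. Hand in.

```bash
python3 -c "
from h import *
print(ctrl.close_job())"
```

```text
the job is handed in; nothing more can be done
None
```

The job is handed in: the last camera check showed all four packs released in their matching docks, each centre within about 3 mm of the dock's, with the beaker and specimen jar standing where they were; the hand-in returned no verdict.

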